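# Hold the bolt head behind the bracket while the lathe runs its wing nut on

### The arm

A 6-joint arm with a two-finger parallel gripper is mounted at the origin on the work surface. World frame = base frame: x ahead of the robot, y to its left, z up, the work surface at z = 0. Lengths are in m, angles in rad, forces in N, time in s.
With the tool pointing down it reaches from about 0.35 to 0.775 m from the base axis. Payload 5.5 kg.
Tool frame: the origin (TCP) lies between the finger pads, 19 mm behind the fingertips; this is the grasp point; z points along the fingers, x is the direction in which the jaws open and shut, and the axes are right-handed (so a half turn about z gives the same grasp; the last joint's range is limited). The gripper opens to 85 mm and grips with 20 to 120 N. Pads are 22 mm wide; open, the fingers measure 114 mm over their backs; the gripper's body (76 mm by 85 mm) begins 54 mm behind the grasp point. The pads swing forward as they close: fully open they stand 13 mm farther back than shut.
Start: joints at [1.094, 0.313, 0.046, 1.304, 0, 1.431], TCP at [0.19, 0.543, 0.25] pointing down, gripper open.
Joint ranges: [-2.76, 2.76], [-0.86, 1.69], [-1.03, 1.26], [-2.2, 2.34], [-1.47, 1.5], [-3.14, 3.14]. Speed limits (rad/s): [2.57, 2.57, 3.14, 3.14, 3.14, 3.14].

### API

Orientations are given as a unit quaternion [w, x, y, z].
In Python, from workcell import env gives the robot as it stands.
- The arm moves only by the tool servo_tool, never from a script. Its argument "targets" is a list of rows, each an object with "xyz": the shift along the tool's x, y, z in m, a list of three; "twist": the turn, a rotation vector about the tool's x, y, z in rad, a list of three; "jaw": the opening, from 0 (shut) to 1 (fully open). A call has 1 to 12 rows; each row is the pose to reach, as a shift and turn from the pose commanded when the call began, along the tool's axes at that moment; what a row does not reach only later rows make up. A row lasts 1/12 s, in which the tool goes at most 41.7 mm and 7.16 degrees, less where a joint would pass 70% of its speed; a pose out of reach is approached as far as the arm can. A call with a gripper value outside its range is refused whole. The fingers move at their own pace and stop on an object; "squeeze" is the grip in N (left out, the last holds). Time passes only in rows, so rows that repeat a pose let the fingers close. It gives the time, the measured TCP pose, the force and the opening at its end, in the units of the state.
- env.get_state(): the state, without advancing time (a new reading comes with each control period).
- env.read_camera(name): name is "scene" or "top" or "wrist"; returns a dict with "color" (400x640x3 uint8, red, green, blue), "depth" (400x640 float32, m along the optical axis (not along the pixel's ray), 0 where there is no reading), "fx", "fy", "cx", "cy" (pixels), "eye" and "attitude" of the camera in the world. Camera axes: x right, y down, z forward; pixel columns grow to the right and rows downward; lengths in m; the calibration is good to about 2 mm. The wrist camera is an equidistant fisheye: a pixel r from the principal point sees the ray r / f radians off the axis. A picture is of the moment at which its call begins.
- env.hand_in(): hands the job in, once; it reports no verdict.
The state is a dict: "clock": time; "joint_pos": joint angles; "qvel": joint speeds; "tau": joint torques, N m; "tcp_pos": TCP position; "orientation": TCP orientation; "wrist_force": force on the tool from outside, world axes, zero at the start; "ft_torque": the same for the moment, N m; "finger_gap": finger opening in m.
Only numpy, scipy, OpenCV 4.12 (cv2) and the standard library are available. Lean on these libraries where they do the work, as an engineer would, in place of code of your own. Each camera call takes 0.05 s, during which the arm holds its last target. There are 200 camera calls.

### The job

Push the saddle along the lathe bed towards the headstock until its ball clicks into the notch there, where the slowly turning driver in the chuck takes up the wing nut. The bolt then only spins with the nut, so reach down into the narrow gap of the bracket, grip the bolt's hex head between the fingers and hold it from turning, so that the nut runs along the thread. Once the nut has run on for a couple of seconds, finish while still holding the head still, nut running and saddle in its notch; never touch the turning chuck or driver, and leave the loose things on the bench alone.

Things in the scene. Friction and masses are not known exactly. Their poses are not given: they have to be found in the camera images.
- lathe: Bench-top wood lathe, fixed, standing across in front of the robot; place and yaw (to 12 degrees) vary. Origin on the bench under the bed's middle; y runs along the bed to the headstock, x across it away from the robot, z up. Bed 120 mm wide, top at 80 mm. Spindle axis 205 mm above the bench at x = 0. Tailstock beyond y = -0.265, up to 240 mm high.
- headstock_face (a point): Middle of the top edge of the headstock's chuck side, 302 mm above the bench. The headstock is a grey box 170 mm wide across the bed, 185 mm long from here away from the chuck, with a cover up to 325 mm.
- saddle (a joint): Travel in m of the saddle along the bed, growing towards the headstock. Starts at 0.02 to 0.08. Takes 4 to 6 N to slide. A sprung ball under its plunger rolls on a notched index bar: notches at 0.000 and, the one meant, 0.160. The ball pulls it true within 4 mm of a notch (15 N to leave); a stop ends the travel at 0.164, from where it springs back to 0.160 when let go.
- plunger_knob (a point): Top of the round black knob of the saddle's index plunger, 27 mm diameter, 160 mm above the bench, at the far side of the bed, level along the bed with the front cheek of the bracket. The ball under it cannot be reached.
- push_face (a point): Middle of the bracket's rear face (away from the headstock), 190 mm above the bench, over the bed's middle line. Push here, towards the headstock. This face of the rear cheek is flat, 70 mm wide, free from 110 to 234 mm above the bench. Behind it the saddle's dark slide, its top 107 mm above the bench, goes on for 48 mm.
- gap (a point): Middle of the bracket's gap, level with the tops of its cheeks, 234.5 mm above the bench. The bracket stands on the saddle: a U of two upright steel cheeks across the bed, 70 mm wide, 8 mm thick, with 46 mm clear between them, open above and at both sides; floor of the gap 114 mm above the bench.
- bolt: M16 bolt through the front cheek, free to turn. Origin: middle of its hex head, inside the gap, on the spindle axis, 205 mm above the bench, 37 mm beyond push_face along the bed, 17 mm from the front cheek (on which lies a 3 mm washer, 30 mm diameter), 29 from the rear one. Head 24 mm across flats, 28 mm over corners, 10 mm thick along the axis. Its y axis is the bolt axis, towards the headstock.
- nut (a joint): Turn in rad of the wing nut (wings 62 mm across, on the bolt's headstock end) on the bolt's thread. In the notch the driver's pins meet the wings within 5 s and turn nut and bolt together at 0.5 rad/s. Once the head is gripped (40 N will do, however its flats stand; the thread drags with 0.12 N m) the bolt stops and this value grows by 0.4 rad/s; the nut does not come tight in the job's time.
- roller (a point): Middle of the rubber roller (62 mm diameter, 24 mm wide) at the far end of the roller arm, 150 mm across the bed from the bolt's axis and level with it. The arm is a level slotted wooden slat, 22 mm thick, 44 mm high, bolted to the headstock side of the front cheek; it ends 50 mm before the bolt's axis on the robot's side. Both ride on the saddle.
- chuck: The chuck with its two-pin wing-nut driver, turning all the time at 0.6 rad/s: do not touch. Origin on the spindle axis at the face of the driver's disc (68 mm diameter; its two pins reach 20 mm towards the saddle), 83 mm beyond the bolt head's middle when the saddle is in its notch. The chuck behind it is 94 mm in diameter. Its y axis is the spindle axis.
- spare_roller: Spare rubber roller lying on the bench, 62 mm diameter, 24 mm high. Leave alone. Origin at its underside.
- blank: Wooden ring blank on the bench, 100 mm diameter, 30 mm high. Leave alone. Origin at its underside.
- spanner: Steel spanner, 170 mm long, lying on the bench on the robot's side of the lathe. Leave alone.
- glue: White bottle with a black cap, 48 mm diameter, 120 mm high, on the bench beyond the lathe. Leave alone. Origin at its underside.

How it is judged:
On the way, in this order (a step that is already met when the one before it is completed fails the run):
1. the saddle is in the notch by the headstock (value of joint saddle between 0.157 and 0.163 m), for 0.3 s.
2. the bolt head is gripped and stands still while the driver runs the nut on (contact force between the fingers and bolt above 8 N and distance between the grasp point and bolt below 0.02 m and angular speed of bolt below 0.1 rad/s and velocity of joint nut above 0.1 rad/s), for 0.5 s.
At the end, for the whole second after the job is handed in: The saddle is within 3 mm of the notch at 0.160; the fingers hold the bolt head (more than 8 N, TCP within 20 mm of its middle) and it stands still (under 0.1 rad/s) while the nut keeps running on (over 0.1 rad/s, at least 0.3 rad in all) (all of step 1 and all of step 2 and value of joint nut above 0.3 rad); the arm keeps its last pose, push and grip.
It fails at once if the turning chuck or driver is touched (contact force between any of the fingers, the arm and chuck above 1 N).
It fails at once if a bystander on the bench is disturbed (distance of any of spare_roller, blank, spanner, glue from where it was at the start of the episode above 0.015 m).
It also fails if it takes over 53 s, if anything falls off the work surface, if the arm or the gripper's body presses on something with over 40 N, if the wrist force passes 120 N, or if a joint passes its speed limit or range.

## Working session

There is one attempt and no reset: what is moved stays moved. The work goes in short steps, Python scripts to look and compute and a tool call to move; the robot and the scene stay as the last step left them, time stands still between calls to the robot, and variables do not carry over. Pictures are saved under pics/ and viewed, about 8 in all and at most 12, crops included, and the job is handed in when it is done.

Besides the shell and the picture viewer there is one more tool, called after "Request:" as name(argument=value, ...) on one line, values as JSON. servo_tool: Moves the arm, as the interface text tells. Its arguments: {"type":"object","properties":{"targets":{"type":"array","items":{"type":"object","properties":{"xyz":{"type":"array","items":{"type":"number"}},"twist":{"type":"array","items":{"type":"number"}},"jaw":{"type":"number"}}}},"squeeze":{"type":"number"}},"required":["targets"]}

```bash
mkdir -p pics; cat > h.py <<'E'
import numpy as np, cv2
from scipy.spatial.transform import Rotation as R
from workcell import env
def rot(q): return R.from_quat([q[1],q[2],q[3],q[0]]).as_matrix()
def pts(c):
    h,w=c['depth'].shape; u,v=np.meshgrid(np.arange(w),np.arange(h)); d=c['depth']
    p=np.stack([(u-c['cx'])/c['fx']*d,(v-c['cy'])/c['fy']*d,d],-1)
    A=np.array(c['attitude']); A=A if A.shape==(3,3) else rot(A)
    return p@A.T+np.array(c['eye'])
E
python3 - <<'E'
from h import *
print(env.get_state())
for n in ('scene','top'):
    c=env.read_camera(n); np.savez(''+n,**c)
    cv2.imwrite(f'pics/{n}0.png',c['color'][...,::-1]); print(n,c['eye'],c['attitude'],c['fx'],c['cx'],c['cy'],(c['depth']>0).mean())
E
```

```text
{'clock': 0.0, 'joint_pos': array([1.09441888e+00, 3.13984662e-01, 4.49858853e-02, 1.30361624e+00,
       1.15823291e-05, 1.43116970e+00]), 'qvel': array([-4.06509713e-04,  8.25815219e-05,  1.80319657e-03, -2.59416390e-04,
       -1.36790736e-04,  1.82512774e-03]), 'tau': array([-4.50801999e-04, -4.80622315e+01,  2.98532706e+01,  1.92543631e-02,
        4.52744018e-05,  1.35347162e-05]), 'tcp_pos': array([0.18979065, 0.54226572, 0.24912063]), 'orientation': array([ 4.12671184e-04,  8.15604399e-01,  5.78609227e-01, -8.10335819e-04]), 'wrist_force': array([0.29044848, 0.20221001, 0.76899307]), 'ft_torque': array([ 0.05599349, -0.01969427, -0.04976981]), 'finger_gap': 0.08517776327987653}
scene [ 1.28437629 -0.40696077  0.8504388 ] [-0.38878682  0.78694519  0.42844822 -0.21446261] 449.9158231912872 316.01292465948967 199.03315611247905 0.9958046875
top [0.31957887 0.0585633  1.45449537] [ 0.06111566 -0.69753941  0.71038148 -0.07114635] 512.6851301820789 327.15442918849504 206.35691199711823 0.996
```

View pics/scene0.png

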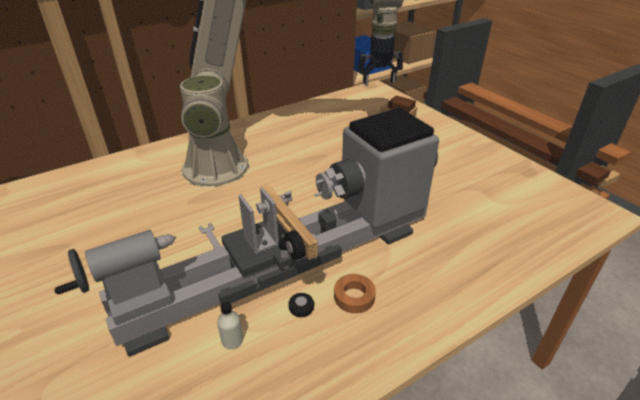

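View pics/top0.png

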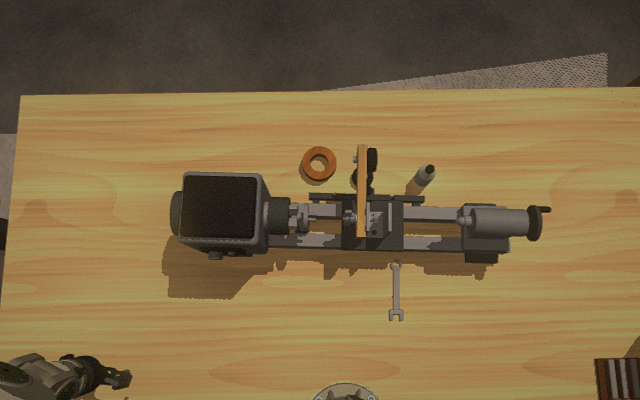

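The scene view shows the headstock at +y with its cover at (395,130), the bracket at (258,218), and the tailstock at the left. In the top view the bracket is at (372,215), the slat at (362,190), the headstock at (222,215), and the spanner at (396,290).

```bash
python3 - <<'E'
from h import *
T=np.load('top.npz'); S=np.load('scene.npz')
P=pts(T)
def sel(z0,z1,x=(0.3,0.75),y=(-.4,.5),Q=P):
    m=(Q[...,2]>z0)&(Q[...,2]<z1)&(Q[...,0]>x[0])&(Q[...,0]<x[1])&(Q[...,1]>y[0])&(Q[...,1]<y[1]); return m
def box(m,name,Q=P):
    q=Q[m][:,:2]
    if len(q)<4: print(name,len(q));return
    (c,s,a)=cv2.minAreaRect(q.astype(np.float32)); print(name,len(q),np.round(c,4),np.round(s,4),round(a,2),'z',np.median(Q[m][:,2]).round(4))
box(sel(.315,.335,y=(.1,.5)),'cover')
box(sel(.295,.31,y=(.1,.5)),'hs top')
for Q,n in((P,'top'),(pts(S),'scene')):
  m=sel(.226,.245,y=(-.2,.12),Q=Q); k,l,s,c=cv2.connectedComponentsWithStats(m.astype(np.uint8))
  for i in range(1,k):
    if s[i,4]>8: box(l==i,n+' z.2345 '+str(s[i,:4]),Q)
  m=sel(.074,.084,Q=Q); box(m,n+' bed',Q)
hsv=cv2.cvtColor(T['color'],cv2.COLOR_RGB2HSV)
m=sel(.2,.235,y=(-.2,.12))&(hsv[...,1]>100); box(m,'slat')
c=T['color'][130:265,160:440]; cv2.imwrite('pics/crop1.png',cv2.resize(c,None,fx=2.8,fy=2.8,interpolation=2)[...,::-1])
E
```

```text
cover 4384 [0.5404 0.285 ] [0.1654 0.1399] 87.2 z 0.3222
hs top 1092 [0.54   0.2846] [0.182  0.1688] 87.34 z 0.3001
top z.2345 [357 144  13  94] 581 [ 0.5921 -0.0499] [0.0291 0.2348] 88.07 z 0.2284
top z.2345 [368 149  10  18] 153 [ 0.6737 -0.076 ] [0.0228 0.044 ] 87.72 z 0.232
top z.2345 [388 203   4  29] 97 [ 0.522  -0.1119] [0.0073 0.0697] 87.91 z 0.2342
top z.2345 [294 205   4   9] 34 [0.5464 0.1155] [0.0077 0.019 ] 88.1 z 0.2353
top z.2345 [304 204  12  23] 111 [0.5314 0.082 ] [0.0267 0.0542] 89.3 z 0.2338
top z.2345 [345 210   8   6] 32 [ 0.5359 -0.0124] [0.0171 0.0121] 82.94 z 0.231
top z.2345 [294 223   3   5] 12 [0.5076 0.1173] [0.0051 0.01  ] 89.61 z 0.2276
top bed 2834 [ 0.5752 -0.0916] [0.5708 0.24  ] 88.98 z 0.0795
scene z.2345 [316 173  16  13] 101 [0.5406 0.0911] [0.0413 0.0336] 39.28 z 0.2316
scene z.2345 [333 175   6   6] 25 [0.5537 0.1157] [0.0182 0.0063] 6.61 z 0.2334
scene z.2345 [260 186  58  59] 598 [ 0.5988 -0.0575] [0.0471 0.2332] 86.58 z 0.2276
scene z.2345 [285 191   7   5] 25 [ 0.5446 -0.0098] [0.0067 0.0186] 6.56 z 0.2314
scene z.2345 [239 195  15  20] 99 [ 0.5278 -0.1106] [0.0088 0.0717] 87.41 z 0.233
scene bed 3060 [ 0.5903 -0.015 ] [0.7697 0.2391] 87.42 z 0.0787
slat 1034 [ 0.5918 -0.0602] [0.0508 0.2353] 87.31 z 0.2263
```

View pics/crop1.png

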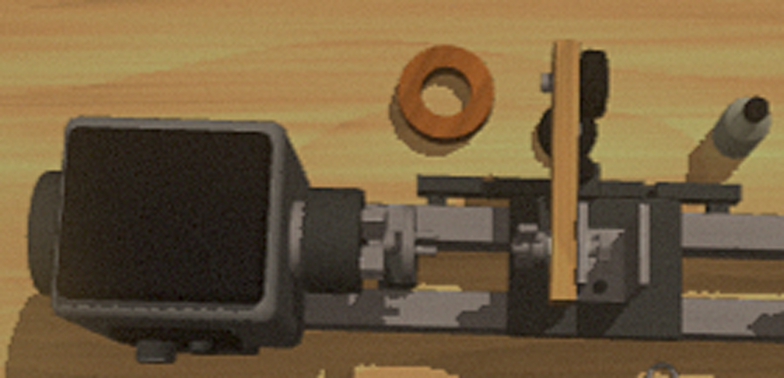

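Yaw is about -2.6° from both the headstock edge and the line from the cheek to the headstock. The rear cheek top is at (0.524, -0.111, 0.234). That puts the push face at about (0.524, -0.115) and the bolt head at about (0.5255, -0.078). Next I lift and go over behind the push face.

Request:
servo_tool(targets=[{"xyz": [0, 0, -0.04], "twist": [0, 0, 0], "jaw": 0}, {"xyz": [0, 0, -0.08], "twist": [0, 0, 0], "jaw": 0}, {"xyz": [0, 0, -0.12], "twist": [0, 0, 0], "jaw": 0}, {"xyz": [0, 0, -0.16], "twist": [0, 0, 0], "jaw": 0}, {"xyz": [-0.026, 0.027, -0.17], "twist": [0, 0, 0.08], "jaw": 0}, {"xyz": [-0.052, 0.054, -0.17], "twist": [0, 0, 0.16], "jaw": 0}, {"xyz": [-0.078, 0.081, -0.17], "twist": [0, 0, 0.24], "jaw": 0}, {"xyz": [-0.104, 0.108, -0.17], "twist": [0, 0, 0.32], "jaw": 0}, {"xyz": [-0.13, 0.135, -0.17], "twist": [0, 0, 0.4], "jaw": 0}, {"xyz": [-0.156, 0.162, -0.17], "twist": [0, 0, 0.48], "jaw": 0}, {"xyz": [-0.182, 0.189, -0.17], "twist": [0, 0, 0.56], "jaw": 0}, {"xyz": [-0.208, 0.216, -0.17], "twist": [0, 0, 0.64], "jaw": 0}])

```text
clock: 1.1
tcp_pos: [0.3253, 0.2733, 0.4198]
orientation: [0.0, 0.957, 0.291, -0.0]
wrist_force: [0.6, 0.2, 1.1]
finger_gap: -0.0002
```

Request:
servo_tool(targets=[{"xyz": [-0.0056, 0.0382, 0], "twist": [0, 0, 0.053], "jaw": 0}, {"xyz": [-0.0112, 0.0764, 0], "twist": [0, 0, 0.106], "jaw": 0}, {"xyz": [-0.017, 0.1146, 0], "twist": [0, 0, 0.159], "jaw": 0}, {"xyz": [-0.0225, 0.153, 0], "twist": [0, 0, 0.212], "jaw": 0}, {"xyz": [-0.028, 0.191, 0], "twist": [0, 0, 0.265], "jaw": 0}, {"xyz": [-0.0337, 0.229, 0], "twist": [0, 0, 0.318], "jaw": 0}, {"xyz": [-0.039, 0.2675, 0], "twist": [0, 0, 0.371], "jaw": 0}, {"xyz": [-0.045, 0.306, 0], "twist": [0, 0, 0.425], "jaw": 0}, {"xyz": [-0.0505, 0.344, 0], "twist": [0, 0, 0.478], "jaw": 0}, {"xyz": [-0.056, 0.382, 0], "twist": [0, 0, 0.531], "jaw": 0}, {"xyz": [-0.0615, 0.42, 0], "twist": [0, 0, 0.584], "jaw": 0}, {"xyz": [-0.067, 0.4585, 0], "twist": [0, 0, 0.637], "jaw": 0}])

```text
clock: 2.1
tcp_pos: [0.5265, -0.1443, 0.4196]
orientation: [-0.0, 1.0, -0.023, -0.0]
wrist_force: [1.8, 0.9, 0.9]
finger_gap: -0.0006
```

```bash
python3 - <<'E'
from h import *
c=env.read_camera('wrist'); np.savez('w1',**c); s=env.get_state(); print(s['tcp_pos'],s['orientation'],s['clock'],s['joint_pos']); print(c['eye'],c['attitude'],c['fx'])
cv2.imwrite('pics/w1.png',c['color'][...,::-1])
E
```

```text
[ 0.52940646 -0.15035354  0.41685974] [ 1.16476272e-03  9.99650245e-01 -2.64056893e-02 -8.77426224e-04] 2.15 [-0.42113803  0.28557537  0.41542963  1.70137466 -0.00282523  1.20247689]
[ 0.53147323 -0.06202108  0.54366492] [ 0.16159176  0.98657728 -0.02316008 -0.00412122] 309.70691628693146
```

View pics/w1.png

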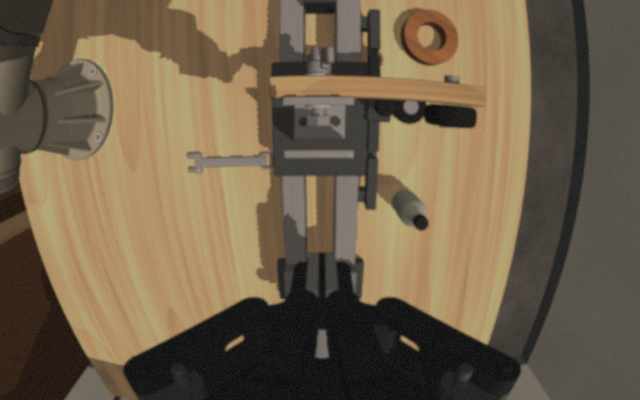

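The wrist view shows the rear cheek top at (285–354, 155), the front cheek and bolt head near (320,108), and the closed fingertips at about (322,300).

```bash
cat >> h.py <<'E'
def fish(c,u,v,z):
    a=np.array([u-c['cx'],v-c['cy']]); r=np.hypot(*a); t=r/c['fx']
    d=rot(c['attitude'])@np.array([*(a/r*np.sin(t)),np.cos(t)]); e=np.array(c['eye']); return e+d*(z-e[2])/d[2]
E
python3 - <<'E'
from h import *
c=np.load('w1.npz')
for u,v,z in ((285,155,.2345),(354,155,.2345),(285,97,.2345),(353,98,.2345),(320,112,.217)): print(fish(c,u,v,z).round(4), c['depth'][v,u])
s=env.get_state(); print(s['tcp_pos'],s['orientation'],s['clock'])
E
```

```text
[ 0.492  -0.1104  0.2345] 0.30980748
[ 0.5616 -0.1137  0.2345] 0.43767115
[ 0.4958 -0.0519  0.2345] 0.2914035
[ 0.5624 -0.0562  0.2345] 0.29159462
[ 0.5293 -0.0694  0.217 ] 0.31438354
[ 0.52940646 -0.15035354  0.41685974] [ 1.16476272e-03  9.99650245e-01 -2.64056893e-02 -8.77426224e-04] 2.15
```

Request:
servo_tool(targets=[{"xyz": [0, 0, 0.04], "twist": [0, 0, 0], "jaw": 0}, {"xyz": [0, 0, 0.08], "twist": [0, 0, 0], "jaw": 0}, {"xyz": [0, 0, 0.12], "twist": [0, 0, 0], "jaw": 0}, {"xyz": [0, 0, 0.16], "twist": [0, 0, 0], "jaw": 0}, {"xyz": [0, 0, 0.195], "twist": [0, 0, 0], "jaw": 0}, {"xyz": [0, 0, 0.213], "twist": [0, 0, 0], "jaw": 0}, {"xyz": [0, 0, 0.213], "twist": [0, 0, 0], "jaw": 0}, {"xyz": [0, 0, 0.213], "twist": [0, 0, 0], "jaw": 0}, {"xyz": [0, 0, 0.213], "twist": [0, 0, 0], "jaw": 0}])

```text
clock: 2.9
tcp_pos: [0.527, -0.1426, 0.2085]
orientation: [0.0, 1.0, -0.021, 0.001]
wrist_force: [1.2, -0.3, 0.7]
finger_gap: 0.0001
```

Request:
servo_tool(targets=[{"xyz": [0, -0.008, 0], "twist": [0, 0, 0], "jaw": 0}, {"xyz": [0, -0.014, 0], "twist": [0, 0, 0], "jaw": 0}, {"xyz": [0, -0.02, 0], "twist": [0, 0, 0], "jaw": 0}, {"xyz": [0, -0.026, 0], "twist": [0, 0, 0], "jaw": 0}, {"xyz": [0, -0.032, 0], "twist": [0, 0, 0], "jaw": 0}, {"xyz": [0, -0.038, 0], "twist": [0, 0, 0], "jaw": 0}, {"xyz": [0, -0.044, 0], "twist": [0, 0, 0], "jaw": 0}, {"xyz": [0, -0.05, 0], "twist": [0, 0, 0], "jaw": 0}, {"xyz": [0, -0.056, 0], "twist": [0, 0, 0], "jaw": 0}, {"xyz": [0, -0.062, 0], "twist": [0, 0, 0], "jaw": 0}, {"xyz": [0, -0.068, 0], "twist": [0, 0, 0], "jaw": 0}, {"xyz": [0, -0.074, 0], "twist": [0, 0, 0], "jaw": 0}])

```text
clock: 3.9
tcp_pos: [0.5308, -0.0695, 0.209]
orientation: [0.002, 1.0, -0.022, 0.002]
wrist_force: [0.8, -5.9, 0.6]
finger_gap: -0.0003
```

```bash
python3 - <<'E'
from h import *
s=env.get_state(); print(s['tcp_pos'],s['wrist_force'],s['clock'])
c=env.read_camera('wrist'); np.savez('w2',**c)
cv2.imwrite('pics/w2.png',c['color'][...,::-1])
E
```

```text
[ 0.53082444 -0.06946568  0.20896349] [ 0.83875719 -5.92683811  0.59074968] 3.9
```

View pics/w2.png

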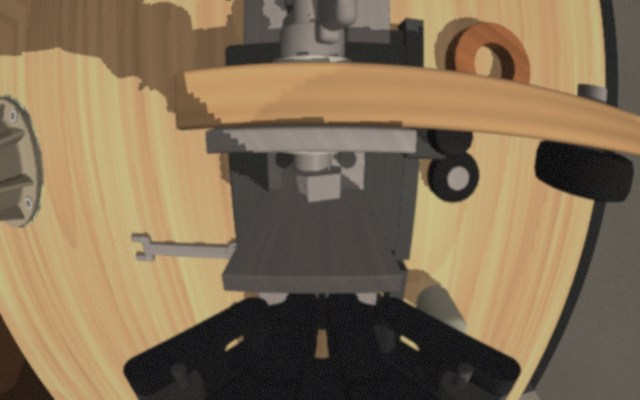

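The saddle slides with a 5.9 N push. The fingers are centred on the face, with the rear cheek at (315,275) and the bolt head at (318,185). I'll continue slowly.

Request:
servo_tool(targets=[{"xyz": [0, -0.004, 0], "twist": [0, 0, 0], "jaw": 0}, {"xyz": [0, -0.008, 0], "twist": [0, 0, 0], "jaw": 0}, {"xyz": [0, -0.011, 0], "twist": [0, 0, 0], "jaw": 0}, {"xyz": [0, -0.014, 0], "twist": [0, 0, 0], "jaw": 0}, {"xyz": [0, -0.016, 0], "twist": [0, 0, 0], "jaw": 0}, {"xyz": [0, -0.018, 0], "twist": [0, 0, 0], "jaw": 0}, {"xyz": [0, -0.018, 0], "twist": [0, 0, 0], "jaw": 0}])

```text
clock: 4.53
tcp_pos: [0.5302, -0.0497, 0.2072]
orientation: [-0.001, 1.0, -0.021, 0.0]
wrist_force: [0.1, -0.7, 0.6]
finger_gap: -0.0002
```

```bash
python3 - <<'E'
from h import *
s=env.get_state(); print(s['tcp_pos'],s['wrist_force'],s['clock'])
for n in('top','scene'):
  c=env.read_camera(n); P=pts(c)
  m=(P[...,2]>.226)&(P[...,2]<.25)&(abs(P[...,0]-.535)<.045)&(P[...,1]>.05)&(P[...,1]<.16)
  y=np.sort(P[m][:,1]); print(n,np.histogram(y,np.arange(.05,.165,.005)))
  if n=='top':cv2.imwrite('pics/t3.png',cv2.resize(c['color'][170:250,260:400],None,fx=5,fy=5,interpolation=2)[...,::-1])
E
```

```text
[ 0.5302052  -0.04971456  0.20720265] [ 0.06751119 -0.67438654  0.60055955] 4.5333
top (array([ 0,  5,  8,  9,  9,  5,  5, 26, 43, 18,  0,  0, 17, 25, 25, 22, 48,
       53, 57, 50, 60, 50]), array([0.05 , 0.055, 0.06 , 0.065, 0.07 , 0.075, 0.08 , 0.085, 0.09 ,
       0.095, 0.1  , 0.105, 0.11 , 0.115, 0.12 , 0.125, 0.13 , 0.135,
       0.14 , 0.145, 0.15 , 0.155, 0.16 ]))
scene (array([ 0,  0, 11,  7, 15,  5,  2, 34, 33, 14,  1,  0,  9, 23, 17, 17, 71,
       80, 35, 27, 34, 27]), array([0.05 , 0.055, 0.06 , 0.065, 0.07 , 0.075, 0.08 , 0.085, 0.09 ,
       0.095, 0.1  , 0.105, 0.11 , 0.115, 0.12 , 0.125, 0.13 , 0.135,
       0.14 , 0.145, 0.15 , 0.155, 0.16 ]))
```

View pics/t3.png

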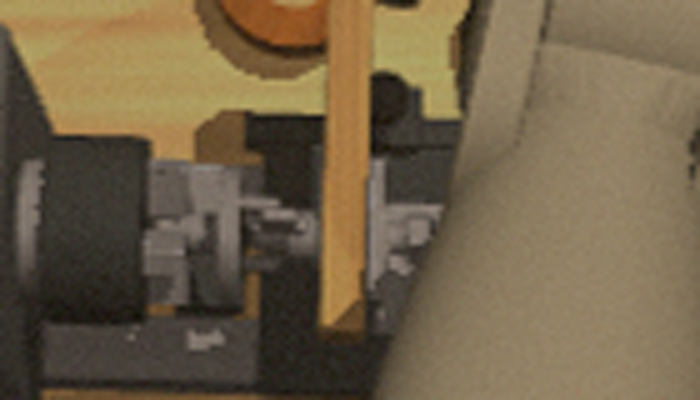

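The disc face is at y≈0.085 and the pins are close to the wings, so the saddle is near the notch. The force has dropped, which may be the click. I'll push on by small steps.

Request:
servo_tool(targets=[{"xyz": [0, -0.001, 0], "twist": [0, 0, 0], "jaw": 0}, {"xyz": [0, -0.002, 0], "twist": [0, 0, 0], "jaw": 0}, {"xyz": [0, -0.002, 0], "twist": [0, 0, 0], "jaw": 0}])

```text
clock: 4.88
tcp_pos: [0.5301, -0.0482, 0.2068]
orientation: [-0.0, 1.0, -0.021, -0.0]
wrist_force: [-0.3, -0.3, -0.7]
finger_gap: -0.0001
```

Request:
servo_tool(targets=[{"xyz": [0, -0.001, 0], "twist": [0, 0, 0], "jaw": 0}, {"xyz": [0, -0.002, 0], "twist": [0, 0, 0], "jaw": 0}, {"xyz": [0, -0.002, 0], "twist": [0, 0, 0], "jaw": 0}])

```text
clock: 5.13
tcp_pos: [0.5304, -0.0463, 0.2069]
orientation: [-0.0, 1.0, -0.021, -0.0]
wrist_force: [-0.3, -0.8, -0.3]
finger_gap: 0.0
```

Request:
servo_tool(targets=[{"xyz": [0, -0.001, 0], "twist": [0, 0, 0], "jaw": 0}, {"xyz": [0, -0.002, 0], "twist": [0, 0, 0], "jaw": 0}, {"xyz": [0, -0.002, 0], "twist": [0, 0, 0], "jaw": 0}])

```text
clock: 5.38
tcp_pos: [0.5304, -0.0453, 0.207]
orientation: [0.001, 1.0, -0.022, -0.0]
wrist_force: [-0.7, -4.9, -0.2]
finger_gap: -0.0002
```

Request:
servo_tool(targets=[{"xyz": [0, -0.001, 0], "twist": [0, 0, 0], "jaw": 0}, {"xyz": [0, -0.002, 0], "twist": [0, 0, 0], "jaw": 0}, {"xyz": [0, -0.002, 0], "twist": [0, 0, 0], "jaw": 0}])

```text
clock: 5.63
tcp_pos: [0.5305, -0.0449, 0.2071]
orientation: [0.003, 1.0, -0.022, -0.0]
wrist_force: [-1.4, -12.0, -0.2]
finger_gap: 0.0001
```

Request:
servo_tool(targets=[{"xyz": [0, -0.001, 0], "twist": [0, 0, 0], "jaw": 0}, {"xyz": [0, -0.0015, 0], "twist": [0, 0, 0], "jaw": 0}, {"xyz": [0, -0.0015, 0], "twist": [0, 0, 0], "jaw": 0}])

```text
clock: 5.88
tcp_pos: [0.5305, -0.0447, 0.2071]
orientation: [0.004, 1.0, -0.023, -0.0]
wrist_force: [-1.9, -15.9, 0.2]
finger_gap: 0.0003
```

It has gone stiff at 16 N, so it is in the notch. Head y ≈ 0.003 by push geometry against 0.002 from the disc. I'll back off, rise and take a look.

Request:
servo_tool(targets=[{"xyz": [0, 0.01, 0], "twist": [0, 0, 0], "jaw": 0}, {"xyz": [0, 0.02, 0], "twist": [0, 0, 0], "jaw": 0}, {"xyz": [0, 0.02, -0.03], "twist": [0, 0, 0], "jaw": 0}, {"xyz": [0, 0.02, -0.06], "twist": [0, 0, 0], "jaw": 0}, {"xyz": [0, 0.02, -0.09], "twist": [0, 0, 0], "jaw": 0}, {"xyz": [0, 0.02, -0.1], "twist": [0, 0, 0], "jaw": 0.65}, {"xyz": [0, 0.02, -0.1], "twist": [0, 0, 0], "jaw": 0.65}, {"xyz": [0, 0.02, -0.1], "twist": [0, 0, 0], "jaw": 0.65}, {"xyz": [0, 0.02, -0.1], "twist": [0, 0, 0], "jaw": 0.65}])

```text
clock: 6.63
tcp_pos: [0.5292, -0.0608, 0.3053]
orientation: [-0.0, 1.0, -0.021, -0.001]
wrist_force: [-0.5, -0.2, -0.0]
finger_gap: 0.0483
```

```bash
python3 - <<'E'
from h import *
s=env.get_state(); print(s['tcp_pos'],s['wrist_force'],s['clock'],s['finger_gap'])
c=env.read_camera('wrist'); np.savez('w3',**c)
cv2.imwrite('pics/w3.png',c['color'][...,::-1])
E
```

```text
[ 0.52919677 -0.06082889  0.30534743] [-0.52498409 -0.17763698 -0.00157592] 6.6333 0.04827996938503818
```

View pics/w3.png

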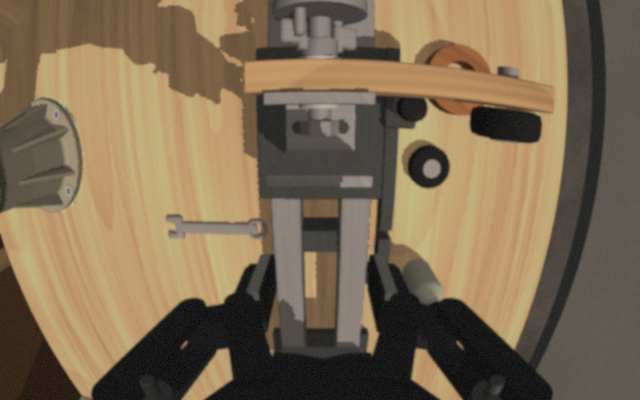

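The wrist view shows the rear cheek at (266–372,182), the front cheek at (265–376,98) and the bolt head at (320,115), with the wings at the pins around (318,40).

```bash
python3 - <<'E'
from h import *
c=np.load('w3.npz')
for u,v,z in ((266,182,.2345),(373,182,.2345),(265,98,.2345),(376,98,.2345),(320,115,.217)): print(fish(c,u,v,z).round(4), c['depth'][v,u])
# dense points in the wrist view
v,u=np.mgrid[0:400,0:640]; a=(u-c['cx']); b=(v-c['cy']); r=np.hypot(a,b)+1e-9; t=r/c['fx']; k=np.tan(t)/r
P=np.stack([a*k,b*k,np.ones_like(k)],-1)*c['depth'][...,None]@rot(c['attitude']).T+c['eye']
for n,z0,z1,y0,y1 in(('rear',.23,.24,-.1,-.03),('front',.23,.24,0.,.04),('head',.208,.225,-.02,.018)):
  m=(P[...,2]>z0)&(P[...,2]<z1)&(P[...,1]>y0)&(P[...,1]<y1)&(abs(P[...,0]-.53)<.045)&(v<230); q=P[m]; print(n,len(q),q.min(0).round(4),q.max(0).round(4),np.median(q,0).round(4))
E
```

```text
[ 0.4951 -0.0262  0.2345] 0.20036884
[ 0.5651 -0.0293  0.2345] 0.33249077
[0.4986 0.0282 0.2345] 0.18329579
[0.5677 0.0251 0.2345] 0.3033304
[0.5322 0.0147 0.217 ] 0.20680107
rear 246 [ 0.4965 -0.0329  0.2324] [ 0.5645 -0.03    0.2361] [ 0.5424 -0.0309  0.2343]
front 1324 [0.497  0.0213 0.2307] [0.5671 0.032  0.2377] [0.5323 0.0265 0.2345]
head 715 [5.185e-01 3.000e-04 2.080e-01] [0.544 0.018 0.219] [0.5313 0.008  0.2147]
```

Request:
servo_tool(targets=[{"xyz": [0, -0.02, 0], "twist": [0, 0, 0], "jaw": 0.65}, {"xyz": [0, -0.042, 0], "twist": [0, 0, 0], "jaw": 0.65}, {"xyz": [0, -0.0625, 0], "twist": [0, 0, 0], "jaw": 0.65}, {"xyz": [0, -0.0625, 0.02], "twist": [0, 0, 0], "jaw": 0.65}, {"xyz": [0, -0.0625, 0.03], "twist": [0, 0, 0], "jaw": 0.65}, {"xyz": [0, -0.0625, 0.03], "twist": [0, 0, 0], "jaw": 0.65}, {"xyz": [0, -0.0625, 0.03], "twist": [0, 0, 0], "jaw": 0.65}, {"xyz": [0, -0.0625, 0.03], "twist": [0, 0, 0], "jaw": 0.65}])

```text
clock: 7.35
tcp_pos: [0.5323, 0.001, 0.2769]
orientation: [-0.0, 1.0, -0.022, -0.0]
wrist_force: [0.9, 0.6, 0.3]
finger_gap: 0.0555
```

Lateral position is good. Now down 72 mm.

Request:
servo_tool(targets=[{"xyz": [-0.001, 0, 0.015], "twist": [0, 0, 0], "jaw": 0.65}, {"xyz": [-0.001, 0, 0.03], "twist": [0, 0, 0], "jaw": 0.65}, {"xyz": [-0.001, 0, 0.045], "twist": [0, 0, 0], "jaw": 0.65}, {"xyz": [-0.001, 0, 0.06], "twist": [0, 0, 0], "jaw": 0.65}, {"xyz": [-0.001, 0, 0.072], "twist": [0, 0, 0], "jaw": 0.65}, {"xyz": [-0.001, 0, 0.072], "twist": [0, 0, 0], "jaw": 0.65}, {"xyz": [-0.001, 0, 0.072], "twist": [0, 0, 0], "jaw": 0.65}, {"xyz": [-0.001, 0, 0.072], "twist": [0, 0, 0], "jaw": 0.65}])

```text
clock: 8.02
tcp_pos: [0.5321, 0.0011, 0.2062]
orientation: [0.0, 1.0, -0.022, 0.001]
wrist_force: [0.5, 0.3, 0.3]
finger_gap: 0.0556
```

```bash
python3 - <<'E'
from h import *
s=env.get_state(); print(s['tcp_pos'],s['wrist_force'],s['clock'],s['finger_gap'])
c=env.read_camera('wrist'); cv2.imwrite('pics/w4.png',c['color'][...,::-1])
E
```

```text
[0.53212774 0.0010703  0.20616397] [0.4582269  0.34220191 0.26114762] 8.0167 0.05560061939254221
```

View pics/w4.png

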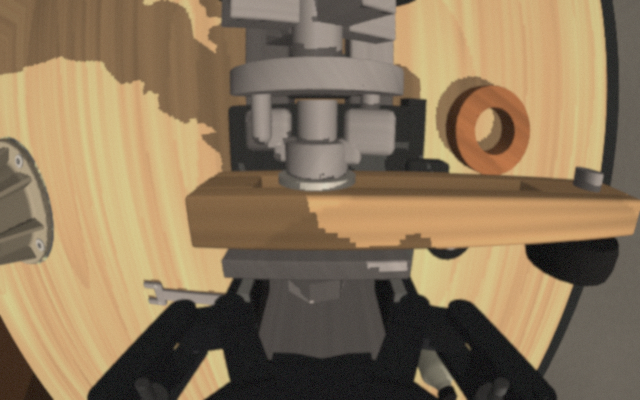

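The head at (314,290) sits centred between the fingers and nothing touches. The pins are at the wings. Closing now.

Request:
servo_tool(squeeze=60, targets=[{"xyz": [0, 0, 0], "twist": [0, 0, 0], "jaw": 0}, {"xyz": [0, 0, 0], "twist": [0, 0, 0], "jaw": 0}, {"xyz": [0, 0, 0], "twist": [0, 0, 0], "jaw": 0}, {"xyz": [0, 0, 0], "twist": [0, 0, 0], "jaw": 0}, {"xyz": [0, 0, 0], "twist": [0, 0, 0], "jaw": 0}, {"xyz": [0, 0, 0], "twist": [0, 0, 0], "jaw": 0}, {"xyz": [0, 0, 0], "twist": [0, 0, 0], "jaw": 0}, {"xyz": [0, 0, 0], "twist": [0, 0, 0], "jaw": 0}, {"xyz": [0, 0, 0], "twist": [0, 0, 0], "jaw": 0}, {"xyz": [0, 0, 0], "twist": [0, 0, 0], "jaw": 0}, {"xyz": [0, 0, 0], "twist": [0, 0, 0], "jaw": 0}, {"xyz": [0, 0, 0], "twist": [0, 0, 0], "jaw": 0}])

```text
clock: 9.07
tcp_pos: [0.53, 0.0015, 0.2058]
orientation: [0.0, 1.0, -0.021, -0.001]
wrist_force: [-6.6, -1.6, 5.5]
finger_gap: 0.0245
```

```bash
python3 - <<'E'
from h import *
s=env.get_state(); print(s['tcp_pos'],s['orientation'],s['wrist_force'],s['ft_torque'],s['clock'],s['finger_gap'])
c=env.read_camera('wrist'); cv2.imwrite('w5.png',c['color'][...,::-1])
E
```

```text
[0.53000353 0.00145674 0.20582712] [ 2.41099722e-04  9.99769546e-01 -2.14446989e-02 -9.60475163e-04] [-6.60795482 -1.5732492   5.54821916] [-0.10794876  1.15636312 -0.01232442] 9.0667 0.024466910856993294
```

Request:
servo_tool(targets=[{"xyz": [0, 0, 0], "twist": [0, 0, 0], "jaw": 0}, {"xyz": [0, 0, 0], "twist": [0, 0, 0], "jaw": 0}, {"xyz": [0, 0, 0], "twist": [0, 0, 0], "jaw": 0}, {"xyz": [0, 0, 0], "twist": [0, 0, 0], "jaw": 0}, {"xyz": [0, 0, 0], "twist": [0, 0, 0], "jaw": 0}, {"xyz": [0, 0, 0], "twist": [0, 0, 0], "jaw": 0}, {"xyz": [0, 0, 0], "twist": [0, 0, 0], "jaw": 0}, {"xyz": [0, 0, 0], "twist": [0, 0, 0], "jaw": 0}, {"xyz": [0, 0, 0], "twist": [0, 0, 0], "jaw": 0}, {"xyz": [0, 0, 0], "twist": [0, 0, 0], "jaw": 0}, {"xyz": [0, 0, 0], "twist": [0, 0, 0], "jaw": 0}, {"xyz": [0, 0, 0], "twist": [0, 0, 0], "jaw": 0}])

```text
clock: 10.12
tcp_pos: [0.53, 0.0015, 0.2058]
orientation: [0.0, 1.0, -0.021, -0.001]
wrist_force: [-7.2, -0.6, 5.6]
finger_gap: 0.0242
```

Request:
servo_tool(targets=[{"xyz": [0, 0, 0], "twist": [0, 0, 0], "jaw": 0}, {"xyz": [0, 0, 0], "twist": [0, 0, 0], "jaw": 0}, {"xyz": [0, 0, 0], "twist": [0, 0, 0], "jaw": 0}, {"xyz": [0, 0, 0], "twist": [0, 0, 0], "jaw": 0}, {"xyz": [0, 0, 0], "twist": [0, 0, 0], "jaw": 0}, {"xyz": [0, 0, 0], "twist": [0, 0, 0], "jaw": 0}, {"xyz": [0, 0, 0], "twist": [0, 0, 0], "jaw": 0}, {"xyz": [0, 0, 0], "twist": [0, 0, 0], "jaw": 0}, {"xyz": [0, 0, 0], "twist": [0, 0, 0], "jaw": 0}, {"xyz": [0, 0, 0], "twist": [0, 0, 0], "jaw": 0}, {"xyz": [0, 0, 0], "twist": [0, 0, 0], "jaw": 0}, {"xyz": [0, 0, 0], "twist": [0, 0, 0], "jaw": 0}])

```text
clock: 11.12
tcp_pos: [0.53, 0.0015, 0.2058]
orientation: [0.0, 1.0, -0.021, -0.001]
wrist_force: [-5.9, -0.7, 5.9]
finger_gap: 0.0244
```

```bash
python3 - <<'E'
from h import *
s=env.get_state(); print(s['tcp_pos'],s['orientation'],s['wrist_force'],s['ft_torque'],s['clock'],s['finger_gap'])
c=env.read_camera('wrist'); b=c['color'][...,::-1]; a=cv2.imread('w5.png')
f=lambda i: cv2.resize(i[30:310,180:480],None,fx=1.3,fy=1.3)
cv2.imwrite('pics/w56.png',np.hstack([f(a),f(b)]))
E
```

```text
[0.53001206 0.00146515 0.20581773] [ 2.37409657e-04  9.99769519e-01 -2.14461482e-02 -9.56605775e-04] [-5.9203426  -0.66240909  5.91076527] [-0.07470377  1.11650715  0.03061174] 11.1167 0.024427582623756036
```

View pics/w56.png

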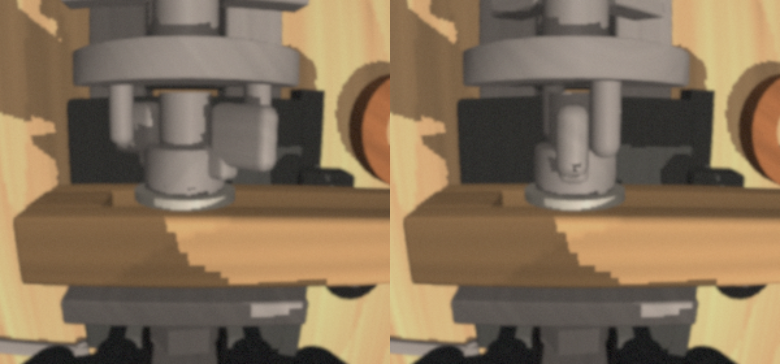

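The gap is steady at 24.4 mm, so the flats are held, and the wing turned by about 70° between the two frames with the pin. I'll let it run another few seconds and confirm.

Request:
servo_tool(targets=[{"xyz": [0, 0, 0], "twist": [0, 0, 0], "jaw": 0}, {"xyz": [0, 0, 0], "twist": [0, 0, 0], "jaw": 0}, {"xyz": [0, 0, 0], "twist": [0, 0, 0], "jaw": 0}, {"xyz": [0, 0, 0], "twist": [0, 0, 0], "jaw": 0}, {"xyz": [0, 0, 0], "twist": [0, 0, 0], "jaw": 0}, {"xyz": [0, 0, 0], "twist": [0, 0, 0], "jaw": 0}, {"xyz": [0, 0, 0], "twist": [0, 0, 0], "jaw": 0}, {"xyz": [0, 0, 0], "twist": [0, 0, 0], "jaw": 0}, {"xyz": [0, 0, 0], "twist": [0, 0, 0], "jaw": 0}, {"xyz": [0, 0, 0], "twist": [0, 0, 0], "jaw": 0}, {"xyz": [0, 0, 0], "twist": [0, 0, 0], "jaw": 0}, {"xyz": [0, 0, 0], "twist": [0, 0, 0], "jaw": 0}])

```text
clock: 12.17
tcp_pos: [0.53, 0.0015, 0.2058]
orientation: [0.0, 1.0, -0.021, -0.001]
wrist_force: [-5.7, -1.2, 6.1]
finger_gap: 0.0244
```

```bash
python3 - <<'E'
from h import *
c=env.read_camera('wrist'); cv2.imwrite('w6.png',c['color'][...,::-1])
E
```

Request:
servo_tool(targets=[{"xyz": [0, 0, 0], "twist": [0, 0, 0], "jaw": 0}, {"xyz": [0, 0, 0], "twist": [0, 0, 0], "jaw": 0}, {"xyz": [0, 0, 0], "twist": [0, 0, 0], "jaw": 0}, {"xyz": [0, 0, 0], "twist": [0, 0, 0], "jaw": 0}, {"xyz": [0, 0, 0], "twist": [0, 0, 0], "jaw": 0}, {"xyz": [0, 0, 0], "twist": [0, 0, 0], "jaw": 0}, {"xyz": [0, 0, 0], "twist": [0, 0, 0], "jaw": 0}, {"xyz": [0, 0, 0], "twist": [0, 0, 0], "jaw": 0}, {"xyz": [0, 0, 0], "twist": [0, 0, 0], "jaw": 0}, {"xyz": [0, 0, 0], "twist": [0, 0, 0], "jaw": 0}, {"xyz": [0, 0, 0], "twist": [0, 0, 0], "jaw": 0}, {"xyz": [0, 0, 0], "twist": [0, 0, 0], "jaw": 0}])

```text
clock: 13.22
tcp_pos: [0.53, 0.0015, 0.2058]
orientation: [0.0, 1.0, -0.021, -0.001]
wrist_force: [-7.4, -0.5, 6.7]
finger_gap: 0.0242
```

```bash
python3 - <<'E'
from h import *
s=env.get_state(); print(s['tcp_pos'],s['wrist_force'],s['clock'],s['finger_gap'])
c=env.read_camera('wrist'); b=c['color'][...,::-1]; a=cv2.imread('w6.png')
f=lambda i: cv2.resize(i[30:310,180:480],None,fx=1.3,fy=1.3)
cv2.imwrite('pics/w67.png',np.hstack([f(a),f(b)]))
E
```

```text
[0.52999357 0.00147734 0.20581594] [-7.3619003  -0.46258925  6.72121376] 13.2167 0.024231247333555844
```

View pics/w67.png

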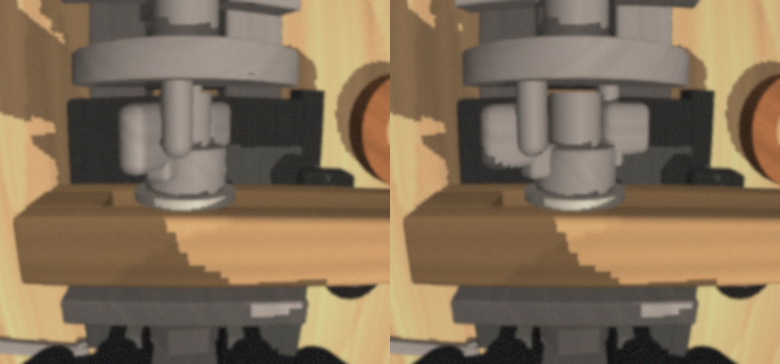

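The wing keeps turning with the pin while the head, cheek and slat stay still. Handing in.

```bash
python3 -c "
from workcell import env
print(env.hand_in())"
```

```text
the job is handed in; nothing more can be done
None
```

I pushed the saddle into the notch by the headstock, then gripped the bolt's hex head in the bracket gap at 60 N. I handed in at 13.2 s with the nut still running; no verdict is reported.

- **Saddle in the notch:** The push force dropped to about 1 N as the ball pulled the saddle ahead, then rose stiffly to 16 N. The bolt head came out at y ≈ 0.003 from the push, 0.0035 from the wrist camera, and 0.002 from the chuck disc.
- **Head held still:** The finger opening stayed at 24.2–24.5 mm for 4 s, matching the 24 mm across the flats. The grasp point was within a few mm of the head's middle, and the wrist force stayed under about 11 N.
- **Nut running:** In frames about 1 to 2 s apart the wings turned steadily with the driver pin while the head and bracket did not move.
- **Not measured:** I saw the saddle and nut values only through the pictures and forces. I saw no contact with the chuck, and no move went near the loose things, though I did not measure them again at the end.

No check failed or disagreed by more than a few mm.

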